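Load the blue spot plate into its reader

TASK

Load the spot plate with the blue spots into the blue plate reader, spotted end first: slide it in over the front step and under the clear cover, against the spring plunger, until it lies flat in the chamber, fully home with its rear end dropped behind the step so that the spring holds it there. Keep the plate level so that the wet spots do not run, go gently on the porcelain, and leave the red plate and everything else on the bench alone.

Things in the scene. Friction and masses are not known exactly. Their poses are not given: they have to be found in the camera images.
- blue_plate: White porcelain spot plate with blue spots in the three wells at one short end, the other nine wells empty; 92 x 62 x 14 mm, about 0.18 kg, loose, lying flat. Origin: centre of the underside; x along the 92 mm length towards the spotted end, z up.
- blue_plate_spots_end (a point): Middle of the lower edge of the blue plate's spotted short end (plate x = +46 mm, underside).
- blue_plate_clean_end (a point): Middle of the lower edge of the blue plate's clean short end (plate x = -46 mm, underside).
- blue_reader: Plate reader fixed to the bench, with blue front cheeks and a blue panel on its white optical head: 110 mm wide, 185 long, top at 63 mm. Origin: on the bench, under the middle of the inner edge of its front step; x points into the reader (the way a plate goes in), y across, z up.
- blue_reader_step (a point): Middle of the inner edge of the blue reader's front step, on its top (reader x 0, z 16 mm). The step is 110 mm wide and runs 45 mm from here towards the front (x -45 to 0), flat. Behind it (x > 0) the chamber floor lies 6 mm lower, at z = 10 mm.
- blue_reader_mouth (a point): Middle of the lower front edge of the blue reader's clear cover (reader x 10, z 36 mm). Cover and cheeks begin at this x and run to the back; the gap is 68 mm wide between the cheeks and 20 mm high over the step's level. The cover is 6 mm thick; from x 78 mm the optical head stands on it.
- blue_reader_plunger_face (a point): Middle of the face of the blue reader's spring plunger, 30 mm wide, 12 high. Free, it is at reader x 87, z 18 mm; it gives 9 mm (to x 96), 2 N rising to 5.6 N, then stops hard. So a plate goes in over the step, presses it 5 to 9 mm, and its rear end must drop behind the step; let go sooner, the spring pushes it out again.
- blue_reader_plunger (a joint): How far the blue reader's spring plunger is pressed back: 0 free, 0.009 m at its hard stop; about 0.005 with a plate home, held against the step by the spring. While a finger presses the plate's end face, friction holds that end up: move the finger down as well to bring it behind the step.
- red_plate: White porcelain spot plate with red spots in the three wells at one short end, the other nine wells empty; 92 x 62 x 14 mm, about 0.18 kg, loose, lying flat. Origin: centre of the underside; x along the 92 mm length towards the spotted end, z up. Not to be touched.
- red_reader: The same reader in red, empty. Same shape, size and axes as the blue one. Not wanted now.
- dropper_grey: Amber dropper bottle with grey bulb, 33 mm diameter, 97 mm tall, loose; origin at the centre of its base.
- dropper_white: Amber dropper bottle with white bulb, 33 mm diameter, 97 mm tall, loose; origin at the centre of its base.
- spatula: Steel double-ended laboratory spatula, about 165 mm long and 16 wide, 8 mm thick, lying loose in front of the readers; origin at its middle on the bench, x along its length.
Mind the look-alikes: they are no part of the job. Leave any black or purple look-alike of the blue_reader alone.

How it is judged:
By the outcome, as a careful person would: the job done as asked, in the order asked, and still so for the second after the job is handed in, with the robot touching nothing.
It also fails if it takes over 48 s, if anything falls off the work surface, if the arm or the gripper's body presses on something with over 40 N, if the wrist force passes 120 N, or if a joint passes its speed limit or range.

ROBOT

A 6-joint arm with a two-finger parallel gripper is mounted at the origin on the work surface. World frame = base frame: x ahead of the robot, y to its left, z up, the work surface at z = 0. Lengths are in mm, angles in degrees, forces in N, time in s.
With the tool pointing down it reaches from about 350 to 775 mm from the base axis. Payload 7.3 kg.
Tool frame: the origin (TCP) lies at the very end of the fingers, on their centre line; the grasp point (between the pads) lies 19 mm behind it (robot.grasp_offset is the distance from the TCP to the grasp point, in mm); z points along the fingers, y is the line along which they close (so a half turn about z gives the same grasp; the last joint's range is limited). The gripper opens to 92 mm and grips with 3 to 60 N. Pads are 19 mm wide; open, the fingers measure 130 mm over their backs; the gripper's body (75 mm by 190 mm) begins 47 mm behind the grasp point.
Start: joints at [66.062, 19.595, 87.324, -0, 73.075, -8.365], TCP at [140.929, 505.751, 226.741] pointing down, gripper open.
Joint ranges: [-145.02, 145.02], [-44.19, 115.74], [2.07, 154.8], [-57.11, 237.11], [16.16, 152.29], [-177.93, 177.93]. Speed limits (degrees/s): [147.25, 147.25, 180, 180, 180, 180].

INTERFACE

Orientations are given as a 3x3 rotation matrix whose columns are the frame's x, y, z axes.
In Python, from plant import robot gives the robot as it stands.
- The arm moves only by the tool arm_command, never from a script. Its argument "targets" is a list of rows, each a list of 2 entries, a list of its own where there are three numbers: the shift along the tool's x, y, z as a fraction of full scale, then the turn about the tool's z as a fraction of full scale. In form: [[[x, y, z], twist], ...]. A call has 1 to 12 rows; each row is the pose to reach, as a shift and turn from the pose commanded when the call began, along the tool's axes at that moment; what a row does not reach only later rows make up. Full scale, the value 1, is 1 m for a shift and pi/2 rad for a turn. A row lasts 1/12 s, in which the tool goes at most 41.7 mm and 7.16 degrees, less where a joint would pass 70% of its speed; a pose out of reach is approached as far as the arm can. A call with a number of a shift or a turn outside -1 to 1 is refused whole. A call with a gripper value outside its range is refused whole. "fingers" is the opening, from 0 (shut) to 1 (fully open), set as the call begins (left out, the last holds). The fingers move at their own pace and stop on an object; "squeeze" is the grip in N (left out, the last holds). Time passes only in rows, so rows that repeat a pose let the fingers close. It gives the time, the measured TCP pose, the force, the opening and the grip force at its end, in the units of the state.
- robot.sense(): the state, without advancing time (a new reading comes with each control period).
- robot.get_image(name): name is "scene" or "top" or "wrist"; returns a dict with "pixels" (384x512x3 uint8, red, green, blue), "mtx" (3x3 intrinsics, pixels), "k1" (the pictures are not rectified: a ray, as slopes to the right and down, at radius r is drawn at 1 + k1 r^2 times it, then the intrinsics apply), "world_to_cam" (4x4, takes a point from world to camera coordinates); the wrist camera has in their place "tool_from_camera" (4x4, takes a point from camera to tool coordinates, whose origin is the TCP and whose axes are the flange's). Camera axes: x right, y up, looking along -z (the intrinsics and any distortion apply to the point x, -y, -z); pixel columns grow to the right and rows downward; lengths in mm; the calibration is good to about 2 mm. A picture is of the moment at which its call begins: read the wrist's pose just before it. There is no depth.
- robot.sign_off(): hands the job in; it is judged then, once.
The state is a dict: "clock": time; "joint_pos": joint angles; "joint_velocities": joint speeds; "joint_torque": joint torques, N m; "ee_pos": TCP position; "tcp_rot": TCP orientation; "ft_force": force on the tool from outside, world axes, zero at the start; "wrist_torque": the same for the moment, N m; "opening": finger opening in mm; "grasp_force": force on a finger pad.
Only numpy, scipy, OpenCV 4.12 (cv2) and the standard library are available. Lean on these libraries where they do the work, as an engineer would, in place of code of your own. Each camera call takes 0.05 s, during which the arm holds its last target. There are 200 camera calls.

## Working session

There is one attempt and no reset: what is moved stays moved. The work goes in short steps, Python scripts to look and compute and a tool call to move; the robot and the scene stay as the last step left them, time stands still between calls to the robot, and variables do not carry over. Pictures are saved under pics/ and viewed, at most 10 in all, crops included, and the job is handed in when it is done.

Besides the shell and the picture viewer there is one more tool, called after "Emit:" by a JSON object that holds its "name" and its "arguments". arm_command: Moves the arm, as the interface text tells. Shift numbers are shares of 1 m and turn numbers shares of pi/2 rad, none past 1 either way. Its arguments: {"type":"object","properties":{"targets":{"type":"array"},"fingers":{"type":"number"},"squeeze":{"type":"number"}},"required":["targets"]}

```bash
mkdir -p pics; cat > h.py <<'E'
import numpy as np, cv2
from plant import robot
def grab(n):
    s=robot.sense(); im=robot.get_image(n); im['s']=s
    if n=='wrist':
        T=np.eye(4);T[:3,:3]=s['tcp_rot'];T[:3,3]=s['ee_pos'];c2w=T@np.array(im['tool_from_camera'])
    else: c2w=np.linalg.inv(np.array(im['world_to_cam']))
    im['c2w']=c2w; return im
def ray(im,uv):
    K=np.array(im['mtx']);p=np.linalg.inv(K)@[uv[0],uv[1],1];d=p[:2];r=np.hypot(*d);x=r
    for _ in range(30): x=r/(1+im['k1']*x*x)
    d=d*(x/r if r else 1)
    R=im['c2w'];return R[:3,3],R[:3,:3]@np.array([d[0],-d[1],-1])
def onz(im,uv,z):
    o,d=ray(im,uv);return o+d*(z-o[2])/d[2]
def proj(im,P):
    q=np.linalg.inv(im['c2w'])@np.append(P,1);d=np.array([q[0],-q[1]])/-q[2];d=d*(1+im['k1']*(d@d))
    return (np.array(im['mtx'])@np.append(d,1))[:2]
def save(im,f,crop=None,s=1):
    a=np.array(im['pixels'])[:,:,::-1]
    if crop: a=a[crop[1]:crop[3],crop[0]:crop[2]]
    cv2.imwrite(f,cv2.resize(a,None,fx=s,fy=s,interpolation=cv2.INTER_CUBIC))
E
python3 - <<'E'
from h import *
import pickle
ims=[grab(n) for n in('scene','top')]
pickle.dump(ims,open('a.pkl','wb'))
a=np.vstack([np.array(i['pixels']) for i in ims]);print(robot.sense()['clock'])
save(ims[0],'pics/s.png',None,1.5);save(ims[1],'pics/t.png',None,1.5)
for i in ims: print(i['c2w'][:3,3],i['mtx'],i['k1'])
E
```

```text
0.1
[1222.83595696 -160.66647083  776.50940165] [[377.04863362   0.         256.11232158]
 [  0.         377.04863362 195.24599032]
 [  0.           0.           1.        ]] 0.02614969893355514
[ 310.68964638   -8.66918357 1628.35362884] [[475.12904317   0.         254.47173113]
 [  0.         475.12904317 187.08153309]
 [  0.           0.           1.        ]] -0.11457579031985946
```

View pics/t.png

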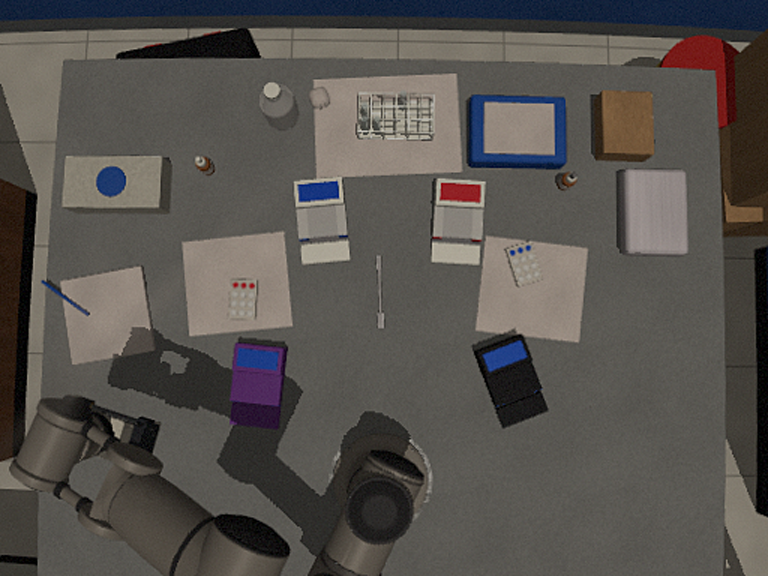

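View pics/s.png

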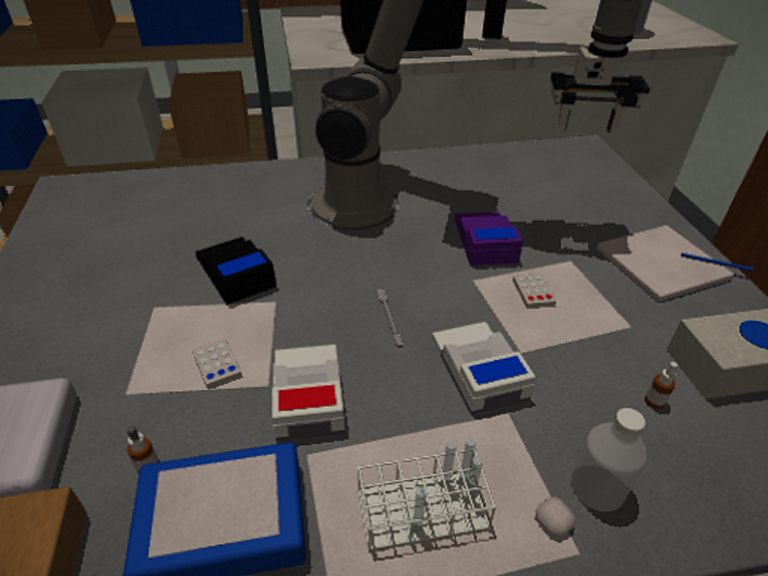

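The blue-spotted plate is at about (523,263) in the top picture, which is drawn at 1.5x. The red-spotted plate is at (242,299).

There are four reader candidates:
- **White with blue panel:** (321,220)
- **White with red panel:** (459,220)
- **Purple:** (258,385)
- **Black:** (510,378)

The one at (321,220) fits, with a white head, a blue panel and blue cheeks. I'll confirm it in a crop and take coarse positions.

```bash
python3 - <<'E'
from h import *
import pickle
ims=pickle.load(open('a.pkl','rb'));t=ims[1]
a=np.array(t['pixels'])
c1=cv2.resize(a[110:185,185:260],None,fx=5,fy=5,interpolation=cv2.INTER_CUBIC);c2=cv2.resize(a[145:220,310:385],None,fx=5,fy=5,interpolation=cv2.INTER_CUBIC)
cv2.imwrite('pics/c.png',np.hstack([c1,c2])[:,:,::-1])
h=cv2.cvtColor(a,cv2.COLOR_RGB2HSV)
m=cv2.inRange(h,(105,120,60),(130,255,255))
n,l,st,ce=cv2.connectedComponentsWithStats(m)
for i in range(1,n):
    if st[i,4]>3 and 180<ce[i][0]<400 and ce[i][1]>100: print(ce[i].round(1),st[i,4],onz(t,ce[i],14).round(0),onz(t,ce[i],63).round(0))
print(onz(t,(348,175),14), robot.sense()['tcp_rot'])
w=grab('wrist');print(np.round(w['tool_from_camera'],3),w['mtx'],w['k1'])
E
```

```text
[211.9 127. ] 295 [657. 156.  14.] [646. 151.  63.]
[228. 157.] 5 [553.  98.  14.] [546.  95.  63.]
[202.  159.4] 5 [543. 187.  14.] [536. 181.  63.]
[346.6 166.3] 7 [ 528. -310.   14.] [ 521. -301.   63.]
[351.9 164.9] 8 [ 533. -328.   14.] [ 527. -319.   63.]
[341.1 167.9] 8 [ 522. -291.   14.] [ 516. -283.   63.]
[336.1 236.9] 364 [ 286. -275.   14.] [ 287. -267.   63.]
[ 498.02267876 -314.91854076   14.        ] [[-9.63293605e-01  2.68449457e-01 -5.65752732e-04]
 [ 2.68449975e-01  9.63292789e-01 -1.27022887e-03]
 [ 2.03993276e-04 -1.37547966e-03 -9.99999033e-01]]
[[-1.00000e-03  9.63000e-01  2.68000e-01  7.13480e+01]
 [ 1.00000e+00  0.00000e+00  1.00000e-03  4.31000e-01]
 [ 1.00000e-03  2.68000e-01 -9.63000e-01 -1.58874e+02]
 [ 0.00000e+00  0.00000e+00  0.00000e+00  1.00000e+00]] [[342.3104891    0.         258.56996671]
 [  0.         342.3104891  195.35865234]
 [  0.           0.           1.        ]] -0.039833293772215915
```

View pics/c.png

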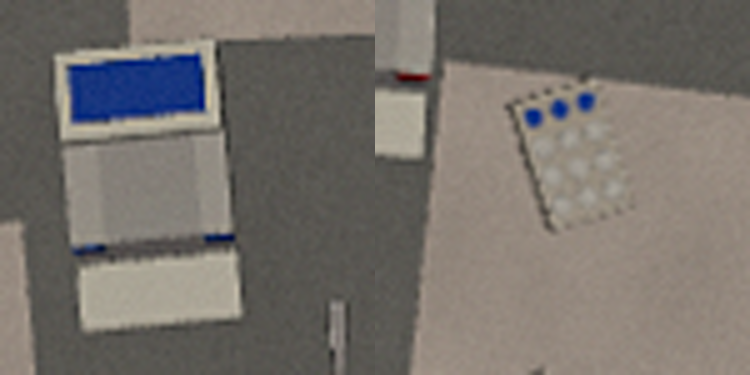

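The crop confirms both. The white reader has a blue panel and blue cheek fronts (cheeks at about (90,250) and (220,238) in the crop). The plate has its blue spots at (533,117) to (586,101) in the crop. I'll move to look at the reader from its front.

Emit:
{"name": "arm_command", "arguments": {"targets": [[[-0.036,-0.022,0.006],-0.02],[[-0.072,-0.044,0.012],-0.04],[[-0.108,-0.067,0.019],-0.06],[[-0.144,-0.089,0.026],-0.08],[[-0.18,-0.112,0.032],-0.1],[[-0.216,-0.134,0.039],-0.12],[[-0.252,-0.157,0.045],-0.14],[[-0.288,-0.18,0.052],-0.16],[[-0.324,-0.202,0.058],-0.18],[[-0.36,-0.225,0.065],-0.2],[[-0.395,-0.247,0.071],-0.22],[[-0.426,-0.266,0.077],-0.244]], "fingers": 1}}

```text
clock: 1.15
ee_pos: [475.4, 139.2, 150.7]
tcp_rot: [[-0.994, -0.112, -0.0], [-0.112, 0.994, 0.0], [0.0, 0.0, -1.0]]
ft_force: [0.3, 0.4, 0.7]
opening: 91.7
grasp_force: 0.0
```

Emit:
{"name": "arm_command", "arguments": {"targets": [[[0,0,0],0],[[0,0,0],0],[[0,0,0],0]]}}

```text
clock: 1.4
ee_pos: [473.8, 141.2, 150.7]
tcp_rot: [[-0.994, -0.11, -0.001], [-0.11, 0.994, 0.0], [0.001, 0.0, -1.0]]
ft_force: [-0.5, 0.3, 0.3]
opening: 91.7
grasp_force: 0.0
```

```bash
python3 - <<'E'
from h import *
import pickle
w=grab('wrist');pickle.dump(w,open('w1.pkl','wb'));save(w,'pics/w1.png',None,1.5)
s=w['s'];print(s['clock'],s['ee_pos'],np.round(s['tcp_rot'],3),s['joint_pos'])
E
```

```text
1.4 [473.77099079 141.17541319 150.67443176] [[-0.994 -0.11  -0.001]
 [-0.11   0.994  0.   ]
 [ 0.001  0.    -1.   ]] [ 7.68486237e+00  2.09475357e+01  9.84581827e+01  3.15555265e-02
  6.06738500e+01 -8.86453230e+01]
```

View pics/w1.png

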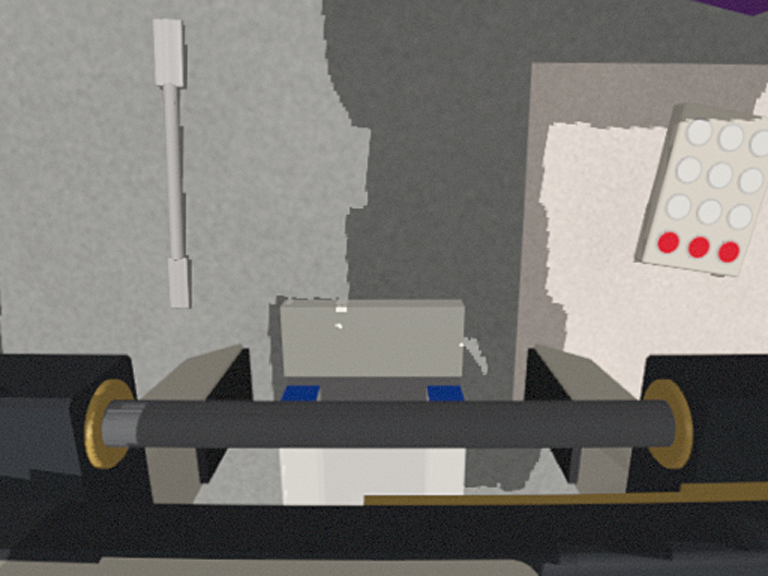

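The wrist picture shows the step top between corners (281,307), (463,304), (281,377) and (463,376). The blue cheeks are below it at (300,393) and (446,393). I'll fit the edges.

```bash
python3 - <<'E'
from h import *
import pickle
w=pickle.load(open('w1.pkl','rb'))
a=np.array(w['pixels']).astype(float);g=cv2.GaussianBlur(a.mean(2),(3,3),0)
def peak(p,lo,k):
    d=np.diff(p);i=int(np.argmax(k*d));
    if 0<i<len(d)-1:
        x=k*d[i-1:i+2];den=x[0]-2*x[1]+x[2];o=.5*(x[0]-x[2])/den if den else 0
    else:o=0
    return lo+i+.5+o
def fit(pts):
    pts=np.array(pts);return cv2.fitLine(pts.astype(np.float32),cv2.DIST_HUBER,0,.01,.01).ravel()
L={}
L['inner']=fit([(c,peak(g[245:258,c],245,-1)) for c in range(192,304,3)])
L['front']=fit([(c,peak(g[197:210,c],197,1)) for c in list(range(192,220,3))+list(range(240,302,3))])
L['l']=fit([(peak(g[r,180:194],180,1),r) for r in range(208,248,2)])
L['r']=fit([(peak(g[r,302:316],302,-1),r) for r in range(208,248,2)])
def X(p,q):
    p,q=L[p],L[q];t=np.linalg.solve(np.array([[p[0],-q[0]],[p[1],-q[1]]]),q[2:]-p[2:]);return p[2:]+t[0]*p[:2]
P={}
for i in('inner','front'):
    for j in 'lr':
        P[i+j]=onz(w,X(i,j),16);print(i,j,X(i,j).round(1),P[i+j].round(1))
print(g[195:215,200].round(),g[195:215,280].round())
print(np.linalg.norm(P['innerl']-P['innerr']),np.linalg.norm(P['innerl']-P['frontl']))
# blue cheeks
h=cv2.cvtColor(np.array(w['pixels']),cv2.COLOR_RGB2HSV);m=cv2.inRange(h,(105,120,60),(130,255,255))
n,l,st,ce=cv2.connectedComponentsWithStats(m)
for i in range(1,n):
    if st[i,4]>20: print(st[i],ce[i])
t=pickle.load(open('a.pkl','rb'))[1]
for uv in[(228,157),(202,159.4)]:print(onz(t,uv,30))
E
```

```text
inner l [189.  250.6] [544.1  83.4  16. ]
inner r [307.4 250.6] [531.9 193.2  16. ]
front l [185.9 199.9] [495.1  77.9  16. ]
front r [309.6 199. ] [482.1 187.7  16. ]
[158. 158. 155. 140. 121. 124. 134. 135. 135. 139. 147. 151. 152. 152.
 151. 151. 151. 151. 151. 151.] [ 93.  91.  90.  94. 110. 129. 136. 135. 136. 141. 148. 151. 150. 151.
 152. 151. 151. 150. 151. 151.]
110.55208815772933 49.316065370061835
[187 257  26  11 232] [200.03448276 261.65517241]
[285 257  25  11 245] [296.40816327 261.94285714]
[550.49613365  96.71426129  30.        ]
[540.84385603 185.11065679  30.        ]
```

Emit:
{"name": "arm_command", "arguments": {"targets": [[[0.005,-0.04,0],-0.01],[[0.01,-0.08,0],-0.02],[[0.015,-0.12,0],-0.03],[[0.02,-0.16,0],-0.04],[[0.025,-0.2,0],-0.05],[[0.03,-0.24,0],-0.06],[[0.035,-0.28,0],-0.07],[[0.04,-0.32,0],-0.08],[[0.045,-0.36,0],-0.09],[[0.05,-0.4,0],-0.1],[[0.055,-0.44,0],-0.1],[[0.06,-0.462,0],-0.1]]}}

```text
clock: 2.45
ee_pos: [466.7, -327.0, 151.5]
tcp_rot: [[-0.964, -0.266, 0.001], [-0.266, 0.964, -0.002], [-0.001, -0.002, -1.0]]
ft_force: [-1.0, -0.2, -0.2]
opening: 92.0
grasp_force: 0.0
```

Emit:
{"name": "arm_command", "arguments": {"targets": [[[0,0,0],0],[[0,0,0],0],[[0,0,0],0],[[0,0,0],0]]}}

```text
clock: 2.78
ee_pos: [466.7, -322.6, 151.2]
tcp_rot: [[-0.964, -0.268, -0.0], [-0.268, 0.964, 0.001], [-0.0, 0.001, -1.0]]
ft_force: [1.1, 0.3, 0.3]
opening: 91.9
grasp_force: 0.0
```

```bash
python3 - <<'E'
from h import *
import pickle
w=grab('wrist');pickle.dump(w,open('w2.pkl','wb'));save(w,'pics/w2.png',None,1.5)
s=w['s'];print(s['clock'],s['ee_pos'],np.round(s['tcp_rot'],3),s['joint_pos'])
h=cv2.cvtColor(np.array(w['pixels']),cv2.COLOR_RGB2HSV);m=cv2.inRange(h,(105,120,60),(130,255,255))
n,l,st,ce=cv2.connectedComponentsWithStats(m)
for i in range(1,n):
    if st[i,4]>20: print(st[i],ce[i],onz(w,ce[i],13))
E
```

```text
2.7833 [ 466.66431933 -322.60652778  151.19983212] [[-0.964 -0.268 -0.   ]
 [-0.268  0.964  0.001]
 [-0.     0.001 -1.   ]] [-4.24088709e+01  2.79059310e+01  8.68097226e+01  2.56502585e-02
  6.53137286e+01 -1.47944281e+02]
[348   0  39   4 105] [362.62857143   1.06666667] [ 302.09611631 -283.23906297   13.        ]
[227 243  14  13 135] [233.80740741 249.2962963 ] [ 534.59091244 -328.31259388   13.        ]
[248 243  14  12 134] [254.15671642 248.48507463] [ 528.65096609 -310.04257372   13.        ]
[268 242  14  13 139] [274.58273381 247.67625899] [ 522.71882964 -291.72873108   13.        ]
```

View pics/w2.png

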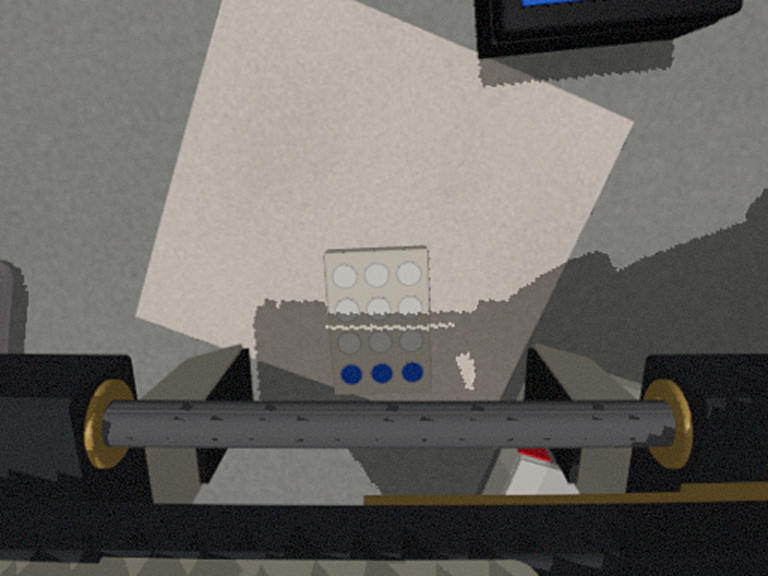

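The wrist picture shows the plate's top face at about (325,251), (428,247), (430,392) and (335,394), with blue spots at (351,374), (381,373) and (412,371). I'll compute its pose from the spots and corners.

```bash
python3 - <<'E'
from h import *
import pickle
w=pickle.load(open('w2.pkl','rb'))
for k in[(325,251),(428,248),(430,392),(335,394)]:
    print(k,onz(w,np.array(k)/1.5-.17,14).round(1))
p={k:onz(w,np.array(k)/1.5-.17,14) for k in[(344,276),(376,275),(409,273),(347,309),(378,308),(410,308)]}
for k in p: print(k,p[k].round(1))
# rows along line: side edges in image rows near 170..260
g=cv2.cvtColor(np.array(w['pixels']),cv2.COLOR_RGB2GRAY).astype(float)
for r in range(175,205,8):
    d=np.diff(cv2.GaussianBlur(g,(3,3),0)[r,208:300]);print(r,208+np.argsort(-abs(d))[:4],np.sort(-abs(d))[:4].round())
E
```

```text
(325, 251) [ 462.3 -362.5   14. ]
(428, 248) [ 444.5 -304.9   14. ]
(430, 392) [ 532.6 -277.1   14. ]
(335, 394) [ 550.1 -334.7   14. ]
(344, 276) [ 474. -348.   14.]
(376, 275) [ 468.3 -329.9   14. ]
(409, 273) [ 461.9 -311.4   14. ]
(347, 309) [ 493.3 -341.3   14. ]
(378, 308) [ 487.7 -323.4   14. ]
(410, 308) [ 482.6 -304.8   14. ]
175 [285 283 286 214] [-13. -13. -11.  -8.]
183 [215 217 285 257] [-15. -13. -11. -11.]
191 [286 284 287 216] [-14. -12. -10.  -9.]
199 [284 286 287 285] [-19. -19. -16. -11.]
```

```bash
python3 - <<'E'
from h import *
import pickle
w=pickle.load(open('w2.pkl','rb'))
save(w,'pics/w2c.png',(205,155,300,270),5)
E
```

```text
(no output)
```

View pics/w2c.png

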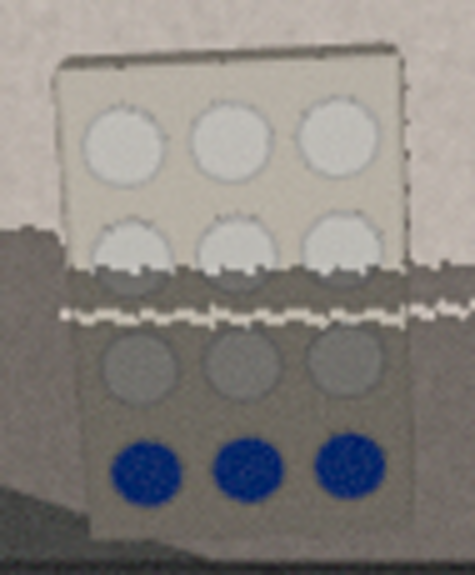

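Emit:
{"name": "arm_command", "arguments": {"targets": [[[0.001,-0.003,0.03],-0.012],[[0.001,-0.007,0.06],-0.023],[[0.001,-0.007,0.09],-0.023],[[0.001,-0.007,0.12],-0.023],[[0.001,-0.007,0.12],-0.023],[[0.001,-0.007,0.12],-0.023],[[0.001,-0.007,0.12],-0.023]]}}

```text
clock: 3.42
ee_pos: [468.2, -331.8, 32.7]
tcp_rot: [[-0.954, -0.301, 0.002], [-0.301, 0.954, -0.001], [-0.001, -0.002, -1.0]]
ft_force: [-0.4, 0.1, 1.0]
opening: 91.6
grasp_force: 0.0
```

```bash
python3 - <<'E'
from h import *
s=robot.sense();p=np.array(s['ee_pos']);R=np.array(s['tcp_rot'])
t=np.array([467.2,-329.6,4]);print(p,R.T@(t-p),17.6-(np.degrees(np.arctan2(R[1,1],R[0,1]))-90),s['joint_pos'][5])
E
```

```text
[ 468.18669272 -331.83538511   32.6895331 ] [ 0.30309725  2.4831273  28.68452596] 0.08587156344859892 -150.50245799070888
```

Emit:
{"name": "arm_command", "arguments": {"targets": [[[0,0.002,0.015],0],[[0,0.002,0.028],0],[[0,0.002,0.028],0],[[0,0.002,0.028],0]]}}

```text
clock: 3.75
ee_pos: [467.2, -330.3, 4.6]
tcp_rot: [[-0.954, -0.3, 0.002], [-0.3, 0.954, -0.001], [-0.001, -0.002, -1.0]]
ft_force: [0.5, -1.4, 0.2]
opening: 91.8
grasp_force: 0.0
```

Emit:
{"name": "arm_command", "arguments": {"targets": [[[0,0,0],0],[[0,0,0],0],[[0,0,0],0],[[0,0,0],0],[[0,0,0],0],[[0,0,0],0],[[0,0,0],0],[[0,0,0],0],[[0,0,0],0],[[0,0,0],0]], "fingers": 0.6, "squeeze": 22}}

```text
clock: 4.58
ee_pos: [466.6, -330.0, 3.3]
tcp_rot: [[-0.954, -0.3, 0.0], [-0.3, 0.954, -0.0], [-0.0, -0.0, -1.0]]
ft_force: [-0.5, 0.8, 5.5]
opening: 61.6
grasp_force: 22.0
```

Emit:
{"name": "arm_command", "arguments": {"targets": [[[0,0,-0.003],0],[[0,0,-0.008],0],[[0,0,-0.015],0],[[0,0,-0.03],0],[[0,0,-0.05],0],[[0,0,-0.07],0],[[0,0,-0.09],0],[[0,0,-0.11],0],[[0,0,-0.11],0],[[0,0,-0.11],0]]}}

```text
clock: 5.42
ee_pos: [466.9, -330.2, 113.9]
tcp_rot: [[-0.954, -0.3, 0.002], [-0.3, 0.954, -0.002], [-0.001, -0.002, -1.0]]
ft_force: [-0.1, 0.2, -2.1]
opening: 61.8
grasp_force: 22.0
```

```bash
python3 - <<'E'
from h import *
import pickle
w=grab('wrist');pickle.dump(w,open('w3.pkl','wb'));save(w,'pics/w3.png',None,1.5)
h=cv2.cvtColor(np.array(w['pixels']),cv2.COLOR_RGB2HSV);m=cv2.inRange(h,(105,120,40),(130,255,255))
n,l,st,ce=cv2.connectedComponentsWithStats(m)
for i in range(1,n):
    if st[i,4]>20: print(st[i],ce[i],onz(w,ce[i],w['s']['ee_pos'][2]-3.3+13))
s=robot.sense();p=np.array(s['ee_pos']);R=np.array(s['tcp_rot']);yaw=np.radians(6.34)
u=np.array([np.cos(yaw),np.sin(yaw)]);O=np.array([538.0,138.3])
for a in(-80,):  # plate centre reader x
    xy=O+(a-32)*u;t=np.array([*xy,114]);print(p,t,R.T@(t-p),6.34-(np.degrees(np.arctan2(R[1,1],R[0,1]))-90),s['ft_force'],s['grasp_force'])
E
```

```text
[ 466.23811288 -329.58637334  112.60649106] [426.68498033 125.93204161 114.        ] [-98.91519408 446.40530538  -1.22728327] -11.116457205086125 [ 0.49033455  0.35667881 -2.06022719] 21.971053183078766
```

View pics/w3.png

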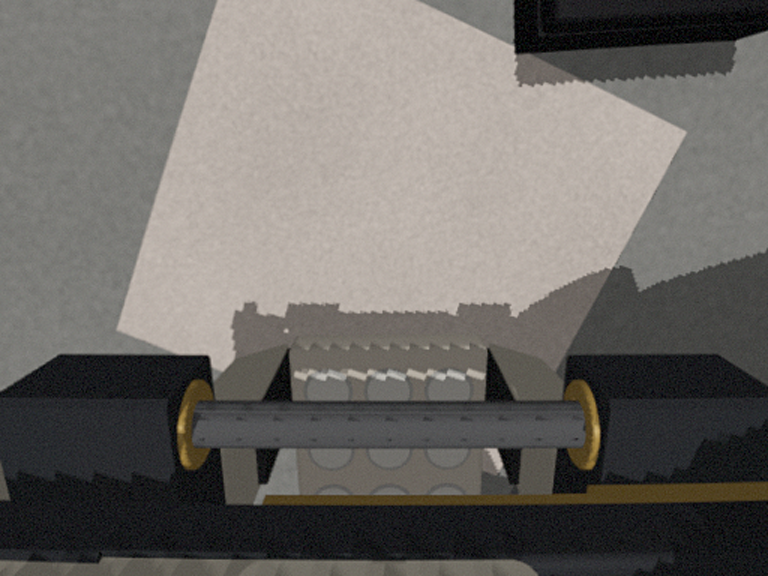

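The plate is held straight, and its clean end is visible between the fingers at (390,360). I'll carry it to just in front of the blue reader.

Emit:
{"name": "arm_command", "arguments": {"targets": [[[-0.002,0.007,0],0.002],[[-0.005,0.02,0],0.006],[[-0.011,0.04,0],0.011],[[-0.017,0.064,0],0.018],[[-0.025,0.093,0],0.026],[[-0.033,0.124,0],0.034],[[-0.041,0.155,0],0.043],[[-0.05,0.186,0],0.052],[[-0.058,0.217,0],0.06],[[-0.066,0.248,0],0.069],[[-0.074,0.278,0],0.077],[[-0.083,0.309,0],0.086]]}}

```text
clock: 6.47
ee_pos: [451.1, -7.7, 112.2]
tcp_rot: [[-0.986, -0.168, -0.002], [-0.168, 0.986, 0.001], [0.002, 0.001, -1.0]]
ft_force: [1.2, -0.0, -2.0]
opening: 62.0
grasp_force: 22.0
```

Emit:
{"name": "arm_command", "arguments": {"targets": [[[-0.004,0.03,0],0.009],[[-0.007,0.058,0],0.017],[[-0.01,0.083,0],0.024],[[-0.013,0.105,0],0.03],[[-0.015,0.12,0],0.034],[[-0.016,0.131,0],0.037],[[-0.017,0.137,0],0.037],[[-0.017,0.137,0],0.037],[[-0.017,0.137,0],0.037],[[-0.017,0.137,0],0.037]]}}

```text
clock: 7.3
ee_pos: [446.3, 127.3, 112.7]
tcp_rot: [[-0.994, -0.111, -0.001], [-0.111, 0.994, -0.0], [0.001, -0.0, -1.0]]
ft_force: [0.5, 0.3, -1.4]
opening: 61.6
grasp_force: 22.0
```

```bash
cat >> h.py <<'E'
yaw=np.radians(6.34);u=np.array([np.cos(yaw),np.sin(yaw)]);v=np.array([-u[1],u[0]]);O=np.array([538.0,138.3])
def rep(cx=None,z=None,off=32.7):
    s=robot.sense();p=np.array(s['ee_pos']);R=np.array(s['tcp_rot']);d=p[:2]-O
    print('t',s['clock'],'reader x,y',d@u,d@v,'z',p[2],'F',np.round(s['ft_force'],1),'grip',s['grasp_force'],'open',s['opening'],'yawerr',6.34-(np.degrees(np.arctan2(R[1,1],R[0,1]))-90))
    if cx is not None:
        t=np.array([*(O+(cx-off)*u),z]);print('shift',(R.T@(t-p)).round(1))
E
python3 - <<'E'
from h import *
rep(-60,21.5)
im=grab('scene');save(im,'pics/s2.png',(250,150,450,300),4)
E
```

```text
t 7.3 reader x,y -92.38947950443945 -0.8108525127843809 z 112.74235223868982 F [ 0.5  0.3 -1.4] grip 21.97079300880432 open 61.63802147574381 yawerr -0.03167727251043928
shift [ 0.2  0.8 91.2]
```

View pics/s2.png

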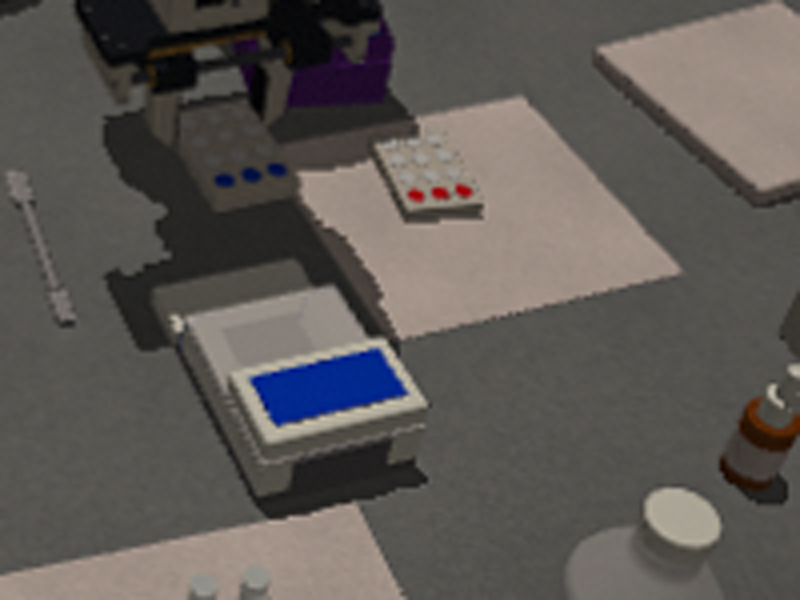

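The scene crop shows the plate held level, with its spots at (250,174) pointing at the blue reader. Lowering to insertion height.

Emit:
{"name": "arm_command", "arguments": {"targets": [[[0,0.001,0.01],0],[[0,0.001,0.03],0],[[0,0.001,0.05],0],[[0,0.001,0.07],0],[[0,0.001,0.083],0],[[0,0.001,0.09],0],[[0,0.001,0.091],0],[[0,0.001,0.091],0],[[0,0.001,0.091],0]]}}

```text
clock: 8.1
ee_pos: [447.1, 128.6, 22.7]
tcp_rot: [[-0.994, -0.111, 0.001], [-0.111, 0.994, 0.0], [-0.001, 0.0, -1.0]]
ft_force: [0.1, -0.3, -1.8]
opening: 61.6
grasp_force: 22.0
```

```bash
python3 - <<'E'
from h import *
rep(27,21.5)
im=grab('scene')
h=cv2.cvtColor(np.array(im['pixels']),cv2.COLOR_RGB2HSV);m=cv2.inRange(h,(105,120,30),(130,255,255))
n,l,st,ce=cv2.connectedComponentsWithStats(m)
for i in range(1,n):
    if st[i,4]>4 and 270<ce[i][0]<360 and 180<ce[i][1]<270:
        q=onz(im,ce[i],31.5)[:2]-O;print(st[i],ce[i],q@u,q@v)
for f in [(0,0,16),(0,-55,16),(0,55,16),(-45,55,16)]: print(f,proj(im,np.array([*(O+f[0]*u+f[1]*v),f[2]])))
save(im,'pics/s3.png',(270,170,370,270),6)
E
```

```text
t 8.1 reader x,y -91.40320307455374 0.3708472282515167 z 22.697892618208588 F [ 0.1 -0.3 -1.8] grip 21.970898509025574 open 61.63329831884545 yawerr -0.02376000641121223
shift [-85.7  -0.4   1.3]
[314 215   4   3  11] [315.36363636 216.09090909] -29.79516143150216 20.207177266918695
[308 216   4   4  11] [309.45454545 217.63636364] -28.69003054531892 1.6844505415570579
[301 218   5   3  12] [302.83333333 218.91666667] -29.12847945951135 -18.18806244618967
[313 237  38  19 432] [331.35185185 246.03472222] 84.43872160287954 15.123115956407503
(0, 0, 16) [312.35732189 228.69651967]
(0, -55, 16) [293.90565271 232.73527746]
(0, 55, 16) [330.39164783 224.75488005]
(-45, 55, 16) [323.66107322 214.04984732]
```

View pics/s3.png

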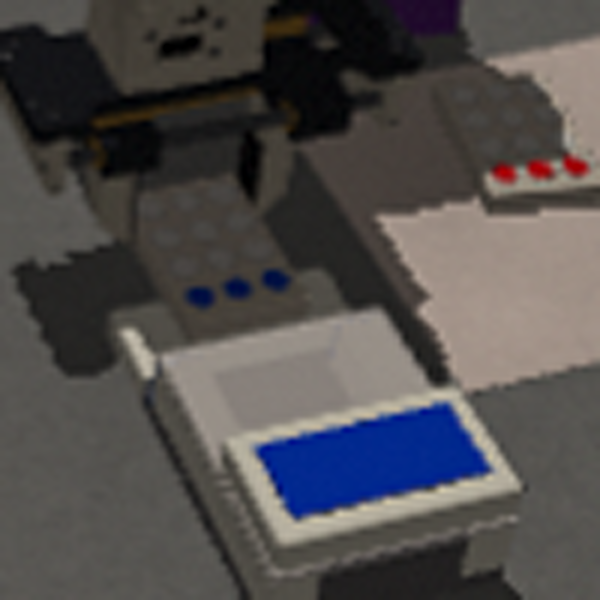

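The scene crop shows the plate lined up with the mouth, its spots at (237,288) ahead of the cover. Sliding it in slowly now.

Emit:
{"name": "arm_command", "arguments": {"targets": [[[-0.004,0,0.001],0],[[-0.008,0,0.001],0],[[-0.012,0,0.001],0],[[-0.016,0,0.001],0],[[-0.02,0,0.001],0],[[-0.024,0,0.001],0],[[-0.028,0,0.001],0],[[-0.032,0,0.001],0],[[-0.036,0,0.001],0],[[-0.04,0,0.001],0],[[-0.04,0,0.001],0]]}}

```text
clock: 9.07
ee_pos: [487.3, 133.2, 21.1]
tcp_rot: [[-0.994, -0.111, 0.001], [-0.111, 0.994, 0.0], [-0.001, 0.0, -1.0]]
ft_force: [-0.3, 0.4, -1.7]
opening: 61.8
grasp_force: 22.0
```

```bash
python3 -c "
from h import *
rep(27,21)"
```

```text
t 9.0667 reader x,y -50.998187384514154 0.5664650230714203 z 21.067308284988318 F [-0.3  0.4 -1.7] grip 21.97081357240677 open 61.76964278096513 yawerr -0.04180545052925666
shift [-45.3  -0.6   0.1]
```

Emit:
{"name": "arm_command", "arguments": {"targets": [[[-0.004,0,0],0],[[-0.008,0,0],0],[[-0.012,0,0],0],[[-0.016,0,0],0],[[-0.02,0,0],0],[[-0.024,0,0],0],[[-0.028,0,0],0],[[-0.032,0,0],0],[[-0.036,0,0],0],[[-0.04,0,0],0],[[-0.043,0,0],0],[[-0.043,0,0],0]]}}

```text
clock: 10.07
ee_pos: [529.7, 138.0, 21.0]
tcp_rot: [[-0.994, -0.111, 0.001], [-0.111, 0.994, 0.0], [-0.001, 0.0, -1.0]]
ft_force: [-0.0, -0.2, -2.1]
opening: 61.8
grasp_force: 22.0
```

Emit:
{"name": "arm_command", "arguments": {"targets": [[[0,0,0.001],0],[[0,0,0.001],0],[[0,0,0.002],0],[[0,0,0.002],0]]}}

```text
clock: 10.4
ee_pos: [528.7, 137.9, 19.3]
tcp_rot: [[-0.994, -0.111, -0.0], [-0.111, 0.994, 0.0], [0.0, 0.0, -1.0]]
ft_force: [-2.3, -0.7, 2.2]
opening: 61.6
grasp_force: 22.0
```

```bash
python3 -c "
from h import *
rep(27,21)"
```

```text
t 10.4 reader x,y -9.247155507301768 0.6690578122844629 z 19.3299455077412 F [-2.3 -0.7  2.2] grip 21.97110414505005 open 61.5872070040864 yawerr -0.05259210355912458
shift [-3.5 -0.7 -1.7]
```

The plate has touched down on the step. Softening the grip so its front settles slowly, then opening.

Emit:
{"name": "arm_command", "arguments": {"targets": [[[0,0,0],0],[[0,0,0],0],[[0,0,0],0],[[0,0,0],0],[[0,0,0],0],[[0,0,0],0]], "squeeze": 3}}

```text
clock: 10.9
ee_pos: [529.4, 138.0, 19.3]
tcp_rot: [[-0.994, -0.111, 0.001], [-0.111, 0.994, 0.0], [-0.001, 0.0, -1.0]]
ft_force: [0.5, 0.6, 4.6]
opening: 61.6
grasp_force: 3.0
```

Emit:
{"name": "arm_command", "arguments": {"targets": [[[0,0,0],0],[[0,0,0],0],[[0,0,0],0],[[0,0,0],0]], "fingers": 0.8}}

```text
clock: 11.23
ee_pos: [528.6, 137.9, 18.6]
tcp_rot: [[-0.994, -0.111, -0.001], [-0.111, 0.994, -0.0], [0.001, 0.0, -1.0]]
ft_force: [-0.2, 0.2, 0.3]
opening: 73.2
grasp_force: 0.0
```

Emit:
{"name": "arm_command", "arguments": {"targets": [[[0,0,-0.02],0],[[0,0,-0.04],0],[[0.02,0,-0.04],0],[[0.045,0,-0.04],0],[[0.06,0,-0.04],0],[[0.06,0,-0.04],0],[[0.06,0,-0.04],0]]}}

```text
clock: 11.82
ee_pos: [469.4, 131.3, 59.2]
tcp_rot: [[-0.994, -0.111, 0.0], [-0.111, 0.994, 0.0], [-0.0, 0.0, -1.0]]
ft_force: [-0.2, -0.4, -0.6]
opening: 73.5
grasp_force: 0.0
```

Emit:
{"name": "arm_command", "arguments": {"targets": [[[0,0,0],0],[[0,0,0],0],[[0,0,0],0],[[0,0,0],0],[[0,0,0],0],[[0,0,0],0]], "fingers": 0}}

```text
clock: 12.32
ee_pos: [469.5, 131.3, 58.9]
tcp_rot: [[-0.994, -0.111, -0.0], [-0.111, 0.994, 0.0], [0.0, 0.0, -1.0]]
ft_force: [-0.0, 0.2, 0.8]
opening: 37.9
grasp_force: 0.0
```

```bash
python3 - <<'E'
from h import *
rep(27,21)
w=grab('wrist');save(w,'pics/w4.png',(120,140,400,330),2.8)
E
```

```text
t 12.3167 reader x,y -68.83795679414915 0.586575622769427 z 58.89609042468403 F [-0.   0.2  0.8] grip 0.0 open 37.87931870040207 yawerr -0.04664028481717608
shift [-63.1  -0.6  37.9]
```

View pics/w4.png

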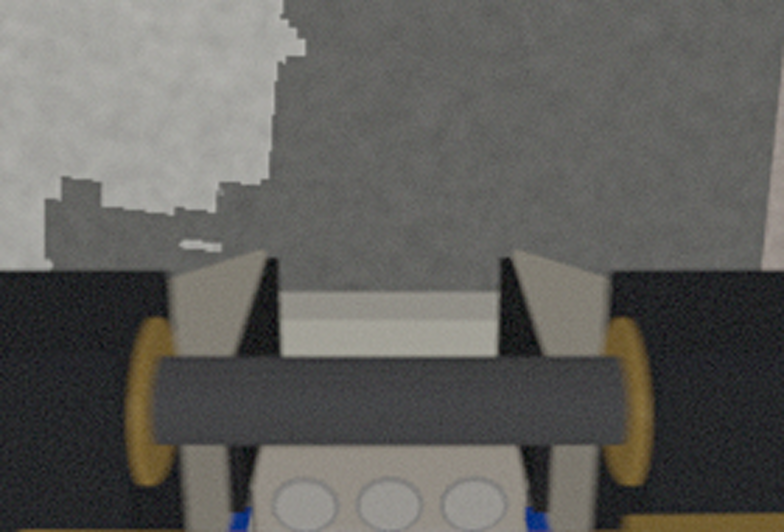

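The plate sits centred between the cheeks, with its rear wells at (390,505) in the crop. I'll set the fingers part-open and bring them down behind the rear face.

Emit:
{"name": "arm_command", "arguments": {"targets": [[[0,0,0.005],0],[[0,0,0.015],0],[[0,0,0.025],0],[[-0.008,0.0,0.034],0],[[-0.016,-0.001,0.034],0],[[-0.024,-0.001,0.034],0],[[-0.024,-0.001,0.034],0]], "fingers": 0.3}}

```text
clock: 12.95
ee_pos: [495.4, 133.0, 25.0]
tcp_rot: [[-0.994, -0.111, 0.002], [-0.111, 0.994, 0.0], [-0.002, 0.0, -1.0]]
ft_force: [0.9, 0.1, -0.3]
opening: 27.6
grasp_force: 0.0
```

Emit:
{"name": "arm_command", "arguments": {"targets": [[[-0.002,0,0],0],[[-0.004,0,0],0],[[-0.006,0,0],0],[[-0.008,0,0],0],[[-0.01,0,0],0],[[-0.012,0,0],0],[[-0.014,0,0],0],[[-0.016,0,0],0],[[-0.018,0,0],0],[[-0.02,0,0],0]]}}

```text
clock: 13.78
ee_pos: [513.2, 135.2, 24.9]
tcp_rot: [[-0.994, -0.111, -0.0], [-0.111, 0.994, 0.0], [0.0, 0.0, -1.0]]
ft_force: [0.1, 0.0, -0.2]
opening: 27.6
grasp_force: 0.4
```

```bash
python3 -c "
from h import *
rep(27,21)"
```

```text
t 13.7833 reader x,y -24.97458854732156 -0.3588620560599547 z 24.89798548150479 F [ 0.1  0.  -0.2] grip 0.3679958104180514 open 27.607489867126894 yawerr -0.050862965786482306
shift [-19.3   0.3   3.9]
```

Emit:
{"name": "arm_command", "arguments": {"targets": [[[-0.002,0,0],0],[[-0.004,0,0],0],[[-0.006,0,0],0],[[-0.008,0,0],0]]}}

```text
clock: 14.12
ee_pos: [521.3, 136.1, 25.0]
tcp_rot: [[-0.994, -0.111, -0.0], [-0.111, 0.994, 0.0], [0.0, 0.0, -1.0]]
ft_force: [-2.7, 0.0, 0.0]
opening: 27.5
grasp_force: 1.6
```

Emit:
{"name": "arm_command", "arguments": {"targets": [[[-0.001,0,0],0],[[-0.002,0,0],0],[[-0.003,0,0],0],[[-0.004,0,0],0],[[-0.005,0,0],0]]}}

```text
clock: 14.53
ee_pos: [525.6, 136.6, 24.7]
tcp_rot: [[-0.994, -0.111, -0.001], [-0.111, 0.994, -0.0], [0.001, 0.0, -1.0]]
ft_force: [-4.7, -0.9, -1.2]
opening: 27.7
grasp_force: 2.3
```

```bash
python3 - <<'E'
from h import *
rep(27,21)
im=grab('scene');save(im,'pics/s4.png',(280,190,360,270),7)
E
```

```text
t 14.5333 reader x,y -12.559260187988713 -0.3307608254106813 z 24.72946799937255 F [-4.7 -0.9 -1.2] grip 2.255823139748827 open 27.739631744323734 yawerr -0.048788648676552526
shift [-6.9  0.3  3.7]
```

View pics/s4.png

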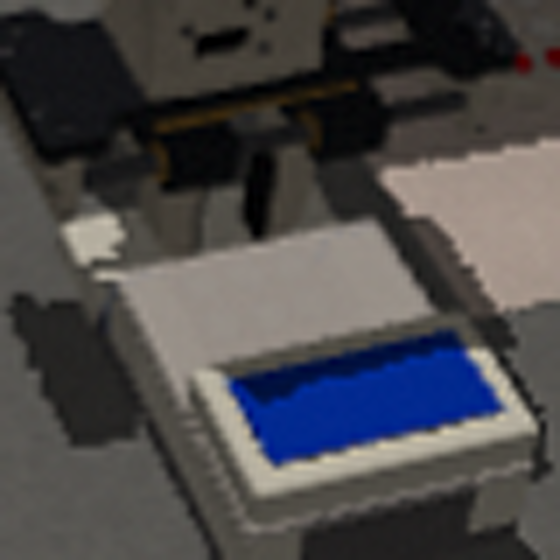

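That picture shows the fingers behind the plate at the mouth. I've now viewed 11 pictures, one over the limit of 10, so I'll go by force from here. The 2.7 to 4.7 N rise means the plunger is engaged. Pressing on past the step edge.

Emit:
{"name": "arm_command", "arguments": {"targets": [[[-0.001,0,0],0],[[-0.002,0,0],0],[[-0.003,0,0],0],[[-0.004,0,0],0],[[-0.005,0,0],0],[[-0.005,0,0],0]]}}

```text
clock: 15.08
ee_pos: [530.3, 137.1, 24.6]
tcp_rot: [[-0.994, -0.111, -0.002], [-0.111, 0.994, -0.0], [0.002, 0.0, -1.0]]
ft_force: [-5.0, -0.5, -1.0]
opening: 27.7
grasp_force: 2.8
```

```bash
python3 -c "
from h import *
rep(27,21)"
```

```text
t 15.0833 reader x,y -7.777151206028593 -0.3047772069033664 z 24.633177515673484 F [-5.  -0.5 -1. ] grip 2.813439353162721 open 27.74623923169122 yawerr -0.0497261203956505
shift [-2.1  0.3  3.6]
```

Emit:
{"name": "arm_command", "arguments": {"targets": [[[-0.001,0,0],0],[[-0.001,0,0.001],0],[[-0.001,0,0.002],0],[[-0.001,0,0.003],0],[[-0.001,0,0.004],0],[[-0.001,0,0.005],0],[[-0.001,0,0.006],0],[[-0.001,0,0.007],0],[[-0.001,0,0.007],0]]}}

```text
clock: 15.83
ee_pos: [530.0, 137.1, 17.9]
tcp_rot: [[-0.994, -0.111, -0.004], [-0.111, 0.994, -0.0], [0.005, 0.0, -1.0]]
ft_force: [-10.8, -0.8, 4.7]
opening: 27.3
grasp_force: 5.3
```

```bash
python3 -c "
from h import *
rep(27,21)"
```

```text
t 15.8333 reader x,y -8.06605313583656 -0.2760366483650941 z 17.89452043079547 F [-10.8  -0.8   4.7] grip 5.2641358226537704 open 27.314645726525836 yawerr -0.058089676260355105
shift [-2.4  0.3 -3.1]
```

Emit:
{"name": "arm_command", "arguments": {"targets": [[[0.001,0,0],0],[[0.001,0,0],0],[[0.001,0,0],0]]}}

```text
clock: 16.08
ee_pos: [530.0, 137.1, 17.9]
tcp_rot: [[-0.994, -0.111, -0.002], [-0.111, 0.994, -0.0], [0.002, 0.0, -1.0]]
ft_force: [-7.5, -0.4, 2.1]
opening: 27.9
grasp_force: 3.8
```

Emit:
{"name": "arm_command", "arguments": {"targets": [[[0.001,0,0],0],[[0.001,0,0],0],[[0.001,0,0],0]]}}

```text
clock: 16.33
ee_pos: [529.9, 137.1, 18.0]
tcp_rot: [[-0.994, -0.111, -0.0], [-0.111, 0.994, 0.0], [0.0, 0.0, -1.0]]
ft_force: [-5.6, 0.3, 0.2]
opening: 27.7
grasp_force: 2.6
```

Emit:
{"name": "arm_command", "arguments": {"targets": [[[0.001,0,0],0],[[0.001,0,0],0],[[0.001,0,0],0]]}}

```text
clock: 16.58
ee_pos: [529.4, 137.0, 18.1]
tcp_rot: [[-0.994, -0.111, 0.001], [-0.111, 0.994, 0.0], [-0.001, 0.0, -1.0]]
ft_force: [-3.4, 0.6, -1.1]
opening: 27.9
grasp_force: 1.7
```

Emit:
{"name": "arm_command", "arguments": {"targets": [[[0.001,0,0],0],[[0.001,0,0],0],[[0.001,0,0],0]]}}

```text
clock: 16.83
ee_pos: [528.2, 136.9, 18.1]
tcp_rot: [[-0.994, -0.111, 0.0], [-0.111, 0.994, 0.0], [-0.0, 0.0, -1.0]]
ft_force: [-2.4, 1.0, -0.6]
opening: 27.7
grasp_force: 1.5
```

Emit:
{"name": "arm_command", "arguments": {"targets": [[[0.001,0,0],0],[[0.001,0,0],0],[[0.001,0,0],0]]}}

```text
clock: 17.08
ee_pos: [527.1, 136.8, 18.0]
tcp_rot: [[-0.994, -0.111, 0.0], [-0.111, 0.994, 0.0], [-0.0, 0.0, -1.0]]
ft_force: [-2.5, 0.7, -0.8]
opening: 27.8
grasp_force: 1.4
```

Emit:
{"name": "arm_command", "arguments": {"targets": [[[0.001,0,0],0],[[0.001,0,0],0],[[0.001,0,0],0]]}}

```text
clock: 17.33
ee_pos: [526.1, 136.6, 18.0]
tcp_rot: [[-0.994, -0.111, 0.0], [-0.111, 0.994, 0.0], [-0.0, 0.0, -1.0]]
ft_force: [-2.7, -0.7, -0.5]
opening: 27.6
grasp_force: 1.3
```

Emit:
{"name": "arm_command", "arguments": {"targets": [[[0.001,0,0],0],[[0.001,0,0],0],[[0.001,0,0],0]]}}

```text
clock: 17.58
ee_pos: [526.0, 136.5, 18.4]
tcp_rot: [[-0.994, -0.111, 0.002], [-0.111, 0.994, 0.0], [-0.002, 0.0, -1.0]]
ft_force: [0.3, 0.8, 0.2]
opening: 27.8
grasp_force: 0.0
```

```bash
python3 -c "
from h import *
rep(27,21)"
```

```text
t 17.5833 reader x,y -12.144030869657325 -0.4383924682924405 z 18.39265298638149 F [0.3 0.8 0.2] grip 0.0 open 27.788736539707013 yawerr -0.04385595842498802
shift [-6.4  0.4 -2.6]
```

The force fell to zero at TCP x = -12. The stop had been met at -8, so the rear is at 0 with the step holding it. I'll retreat and verify numerically.

Emit:
{"name": "arm_command", "arguments": {"targets": [[[0.005,0,0],0],[[0.01,0,0],0],[[0.015,0,-0.02],0],[[0.03,0,-0.05],0],[[0.05,0,-0.09],0],[[0.06,0,-0.12],0],[[0.06,0,-0.13],0],[[0.06,0,-0.13],0],[[0.06,0,-0.13],0]], "fingers": 1}}

```text
clock: 18.33
ee_pos: [465.4, 129.8, 148.2]
tcp_rot: [[-0.994, -0.111, 0.002], [-0.111, 0.994, 0.0], [-0.002, 0.0, -1.0]]
ft_force: [-0.9, 0.2, -0.7]
opening: 83.2
grasp_force: 0.0
```

```bash
python3 - <<'E'
from h import *
rep()
w=grab('wrist');g=cv2.GaussianBlur(np.array(w['pixels']).astype(float).mean(2),(3,3),0)
f=lambda x,y,z:proj(w,np.array([*(O+x*u+y*v),z]))
for n,p in dict(step0=(0,0,16),stepF=(-45,0,16),topflat=(0,0,24),topcaught=(0,0,29),bot=(0,0,10),mouth36=(10,0,36),mouth42=(10,0,42)).items(): print(n,f(*p).round(1))
w['s']=None
import pickle;pickle.dump(w,open('w5.pkl','wb'))
for y in(-25,0,25):
    c0=f(0,y,16);c=int(round(c0[0]));print(y,c0.round(1),[int(i) for i in g[210:275,c]])
E
```

```text
t 18.3333 reader x,y -73.07849409147343 -0.42529109312349433 z 148.2439831639432 F [-0.9  0.2 -0.7] grip 0.0 open 83.17854759737247 yawerr -0.04995511388783669
step0 [259.3 260.7]
stepF [259.3 215. ]
topflat [259.3 264.7]
topcaught [259.3 267.2]
bot [259.3 257.8]
mouth36 [259.3 281.1]
mouth42 [259.3 284.6]
-25 [232.5 260.7] [131, 136, 136, 136, 141, 148, 153, 152, 152, 152, 152, 152, 152, 152, 152, 152, 152, 152, 152, 152, 152, 152, 152, 151, 151, 153, 153, 153, 153, 152, 152, 152, 152, 152, 153, 153, 152, 152, 152, 153, 153, 152, 152, 152, 153, 153, 152, 152, 152, 150, 139, 125, 119, 121, 127, 132, 120, 89, 63, 57, 58, 58, 60, 61, 63]
0 [259.3 260.7] [131, 135, 135, 136, 140, 148, 152, 153, 152, 151, 151, 152, 153, 153, 152, 151, 152, 152, 152, 152, 152, 152, 152, 152, 152, 151, 151, 152, 152, 152, 153, 153, 152, 152, 152, 152, 152, 152, 152, 152, 152, 152, 152, 152, 152, 151, 152, 153, 153, 150, 139, 125, 118, 121, 128, 131, 120, 90, 63, 57, 59, 58, 58, 58, 61]
25 [286.1 260.7] [132, 136, 135, 135, 140, 147, 152, 152, 153, 152, 151, 152, 152, 152, 152, 152, 152, 152, 152, 152, 153, 152, 152, 152, 153, 153, 153, 152, 152, 152, 152, 152, 152, 152, 153, 153, 153, 152, 151, 152, 153, 152, 152, 152, 153, 153, 153, 153, 152, 149, 138, 123, 118, 121, 127, 131, 121, 92, 64, 56, 58, 60, 61, 62, 62]
```

The plate's rear face shows as a band 4 px tall or slightly less behind the step edge. That puts its top edge near z = 24 mm (flat) rather than 29 mm (caught on the step), and it is the same at y = -25, 0 and +25. It is home, so I'm handing in.

```bash
python3 -c "
from plant import robot
print(robot.sign_off())"
```

```text
the job is handed in; nothing more can be done
None
```

The blue-spotted plate is loaded spotted end first in the blue reader, flat and held behind the step by the spring, and the job is handed in at about 18 s; I viewed 11 pictures, one over the limit of 10.

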